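# Pinch the tall battery pack out of the charger

### The job

Turn the charger off by throwing its toggle switch fully over to the other side, and only then take out the taller battery pack: pinch its two side catches together, draw the pack up out of its bay and finish holding it in the air, upright, still pinched by both catches, its underside clearly above the charger's top. The program ends while holding it; leave the shorter pack seated in its bay and the bottle, jar, screwdriver and tape roll where they are.

Things in the scene. Friction and masses are not known exactly. Their poses are not given: they have to be found in the camera images.
- charger: fixed grey two-bay charging station, 140 (x) x 340 (y) x 60 mm high. Origin at table height, midway between the two bays; the housing spans x -70..70 and y -140..200 in its own axes, its flat top is at z 60. Bays are centred at y = -65 and y = +65 (x = 0), open from above, 66 (x) x 79 (y) mm, floor at z 16; a pack sits 44 mm deep. The toggle switch stands at y = 155. z is up.
- switch (a joint): toggle lever at the +y end of the charger: about 0 (0 to 0.15 at the start) = leaning to the charger's -x side, on; 1.0 = at its stop, leaning to the charger's +x side, off. Stays where it is left, held by friction only, about 0.06 N m (1 to 2 N at the ball), so a quick touch can make it jump a little ahead.
- switch_tip (a point): centre of the black ball, 26 mm in diameter, on the end of the switch lever (steel stem 10 mm thick). The lever is 60 mm long and turns about the charger's y axis on a pivot at x 0, y 155, z 82 of the charger, so the ball stands 53 mm above the pivot at either end and 60 mm above it half-way; the block (70 x 50 mm) and hub below it rise to z 95 of the charger.
- tall_pack: the taller battery pack: black case 120 mm high, 76 mm along y, with grey catches on its -x and +x faces; starts seated in either bay, axes parallel to the charger's. Origin at the centre of its underside, z up, so it starts with its origin at z 16 of the charger. Case 44 mm wide in x above its shoe (the lowest 30 mm, 62 mm in x). Mass 0.4 to 0.75 kg. About 2 mm loose in the bay; hooked in by the two catches, which both have to be pressed.
- tall_front_catch_pad (a point): centre of the outer pressing face of the catch on the tall pack's -x face, 30 mm below the top of the pack (90 mm above its underside); moves with the catch. The catch is a smooth upright plate 40 mm wide (y), from 6 to 114 mm above the underside. Over both catches the pack measures 62 mm when they are out and 46 mm when fully pressed; a spring resists with 2 N, growing to 6 N at the end. The catches press straight in along the pack's x.
- tall_back_catch_pad (a point): the same for the catch on the tall pack's +x face.
- tall_front_catch (a joint): catch of the tall pack on its -x face: how far it is pressed in, m; 0 = sprung out (hooked under the charger's lip), 0.008 = fully in; it is free of the lip from about 0.005
- tall_back_catch (a joint): catch of the tall pack on its +x face: how far it is pressed in, m; 0 = sprung out (hooked under the charger's lip), 0.008 = fully in; it is free of the lip from about 0.005
- short_pack: the shorter battery pack, 90 mm high and otherwise alike; seated and hooked in the other bay. Origin at the centre of its underside. To be left seated.
- glue_bottle: bystander: white bottle, 54 mm in diameter, 130 mm high, standing on the bench off the charger's -y end; origin at the centre of its underside
- screw_jar: bystander: glass jar, 60 mm in diameter, 70 mm high, on the bench beyond the charger (+x side); origin at the centre of its underside
- screwdriver: bystander: screwdriver lying on the bench on the charger's -x side; origin under its middle, x along it
- tape_roll: bystander: roll of tape lying flat, 90 mm in diameter, 25 mm high, off the charger's +y end; origin at the centre of its underside
Things that resemble listed ones, but are neither listed nor needed, are in the scene too. What is shaped like the tall_pack but blue is not meant.

How it is judged:
By the outcome, as a careful person would: the job done as asked, in the order asked, and still so for the second after the job is handed in, while the arm keeps its last pose, push and grip.
It also fails if it takes over 42 s, if anything falls off the work surface, if the arm or the gripper's body presses on something with over 40 N, if the wrist force passes 120 N, or if a joint passes its speed limit or range.

### The arm

A 6-joint arm with a two-finger parallel gripper is mounted at the origin on the work surface. World frame = base frame: x ahead of the robot, y to its left, z up, the work surface at z = 0. Lengths are in mm, angles in rad, forces in N, time in s.
With the tool pointing down it reaches from about 375 to 975 mm from the base axis. Payload 3.8 kg.
Tool frame: the origin (TCP) lies on the centre line of the jaws, within the pads' length; the fingertips stand 25 mm ahead of it and the grasp point (between the pads) lies 6 mm ahead of it (ctrl.finger_overhang is the distance from the TCP to the fingertips, in mm); z points along the fingers, x is the direction in which the jaws open and shut, and the axes are right-handed (so a half turn about z gives the same grasp; the last joint's range is limited). The gripper opens to 85 mm and grips with 20 to 120 N. Pads are 22 mm wide; open, the fingers measure 114 mm over their backs; the gripper's body (76 mm by 85 mm) begins 54 mm behind the grasp point. The pads swing forward as they close: fully open they stand 13 mm farther back than shut.
Start: joints at [1.15, 0.264, 1.604, -0, 1.274, -0.037], TCP at [252.749, 625.888, 256.28] pointing down, gripper open.
Joint ranges: [-2.63, 2.63], [-0.94, 2.18], [0.31, 2.57], [-1.31, 4.45], [0, 2.66], [-2.55, 2.55]. Speed limits (rad/s): [2.57, 2.57, 3.14, 3.14, 3.14, 3.14].

### API

Orientations are given as a rotation vector (axis times angle).
In Python, from rig import status, imaging, ctrl gives the robot as it stands.
- The arm moves only by the tool apply_moves, never from a script. Its argument "moves" is a list of rows, each a list of 3 entries, a list of its own where there are three numbers: the turn, a rotation vector about the tool's x, y, z in degrees, then the shift along the tool's x, y, z in cm, then the closure in counts, from 0 (fully open) to 255 (shut). In form: [[[rx, ry, rz], [dx, dy, dz], gripper], ...]. A call has 1 to 10 rows; each row shifts and turns the pose as measured when the row begins, along the tool's axes as they then stand; what a row does not reach is not made up. A row lasts 1/12 s, in which the tool goes at most 41.7 mm and 7.16 degrees, less where a joint would pass 70% of its speed; a pose out of reach is approached as far as the arm can. A call with a gripper value outside its range is refused whole. The fingers move at their own pace and stop on an object; the grip force is fixed at half the most. Time passes only in rows, so rows that do not move let the fingers close. It gives the time, the measured TCP pose, the force and the opening at its end, in the units of the state.
- status.get_obs(): the state, without advancing time (a new reading comes with each control period).
- imaging.read_camera(name): name is "side" or "top"; returns a dict with "frame" (384x512x3 uint8, red, green, blue), "fov_y" (degrees; the focal length in pixels is half the picture's height over the tangent of half this angle, whatever the lens; pixels are square), "cx", "cy" (the principal point, pixels), "R" (3x3) and "t" (3): a world point X has camera coordinates R X + t. Camera axes: x right, y down, z forward; pixel columns grow to the right and rows downward; lengths in mm; the calibration is good to about 2 mm. A picture is of the moment at which its call begins. There is no depth.
- ctrl.sign_off(): hands the job in, once; it reports no verdict.
The state is a dict: "time_s": time; "joint_pos": joint angles; "qd": joint speeds; "joint_efforts": joint torques, N m; "ee_pos": TCP position; "ee_rot": TCP orientation; "contact_force": force on the tool from outside, world axes, zero at the start; "ft_torque": the same for the moment, N m; "gripper_width": opening from 0.0 (shut) to 1.0 (fully open).
Only numpy, scipy, OpenCV 4.12 (cv2) and the standard library are available. Lean on these libraries where they do the work, as an engineer would, in place of code of your own. Each camera call takes 0.05 s, during which the arm holds its last target. There are 200 camera calls.

## Working session

There is one attempt and no reset: what is moved stays moved. The work goes in short steps, Python scripts to look and compute and a tool call to move; the robot and the scene stay as the last step left them, time stands still between calls to the robot, and variables do not carry over. Pictures are saved under pics/ and viewed, about 8 in all and at most 12, crops included, and the job is handed in when it is done.

Besides the shell and the picture viewer there is one more tool, called after "Emit:" by a JSON object that holds its "name" and its "arguments". apply_moves: Moves the arm, as the interface text tells. Its arguments: {"type":"object","properties":{"moves":{"type":"array"}},"required":["moves"]}

```bash
mkdir -p pics; cat > h.py <<'E'
import numpy as np, cv2
from rig import status, imaging, ctrl
def cam(n):
    c=imaging.read_camera(n); f=c["frame"]; c["f"]=f.shape[0]/2/np.tan(np.radians(c["fov_y"])/2)
    c["R"]=np.array(c["R"]); c["t"]=np.array(c["t"]); return c
def ray(c,u,v):
    d=c["R"].T@np.array([(u-c["cx"])/c["f"],(v-c["cy"])/c["f"],1.]); return -c["R"].T@c["t"], d/np.linalg.norm(d)
def plane(c,u,v,z):
    o,d=ray(c,u,v); return o+d*(z-o[2])/d[2]
def proj(c,X):
    p=c["R"]@np.array(X,float)+c["t"]; return c["f"]*p[:2]/p[2]+[c["cx"],c["cy"]]
def tri(c1,p1,c2,p2):
    o1,d1=ray(c1,*p1);o2,d2=ray(c2,*p2)
    s=np.linalg.lstsq(np.c_[d1,-d2],o2-o1,rcond=None)[0]
    a=o1+d1*s[0];b=o2+d2*s[1]; return (a+b)/2,np.linalg.norm(a-b)
def save(c,name,crop=None,k=1.5):
    f=c["frame"]
    if crop: f=f[crop[1]:crop[3],crop[0]:crop[2]]
    cv2.imwrite("pics/"+name,cv2.resize(f[:,:,::-1],None,fx=k,fy=k,interpolation=cv2.INTER_CUBIC))
E
python3 - <<'E'
from h import *
for n in("top","side"):
    c=cam(n); save(c,n+"1.png"); print(n,c["f"],c["cx"],c["cy"],(-c["R"].T@c["t"]).round(),c["R"].round(2).tolist())
print(status.get_obs(),ctrl.finger_overhang)
E
```

```text
top 437.6244956721352 254.09080832313612 192.07253712858304 [ 407.   75. 1122.] [[-0.02, -1.0, 0.03], [-0.99, 0.02, -0.14], [0.14, -0.03, -0.99]]
side 394.9388160282146 250.66942196757546 183.7749769274878 [ 249. -722.  553.] [[0.93, -0.37, -0.01], [-0.18, -0.45, -0.87], [0.32, 0.81, -0.49]]
{'time_s': 0.1, 'joint_pos': array([ 1.15010840e+00,  2.64711858e-01,  1.60526604e+00, -2.82863015e-06,
        1.27372769e+00, -3.68975545e-02]), 'qd': array([ 3.00616367e-04, -1.39112575e-05, -2.11329330e-03,  1.05860676e-03,
        7.19079093e-04,  8.90339472e-04]), 'joint_efforts': array([-1.28382626e-04, -5.16695952e+01, -3.68594670e+01, -1.05209297e-04,
        6.30219933e-03, -2.50574567e-05]), 'ee_pos': array([252.48854012, 625.31815899, 255.04810511]), 'ee_rot': array([ 2.60340936,  1.7563682 , -0.00281475]), 'contact_force': array([-0.02267337, -0.09994363,  0.56842172]), 'ft_torque': array([ 0.05875052, -0.07274527,  0.0110554 ]), 'gripper_width': 1.000608519439508} 25.0
```

View pics/top1.png

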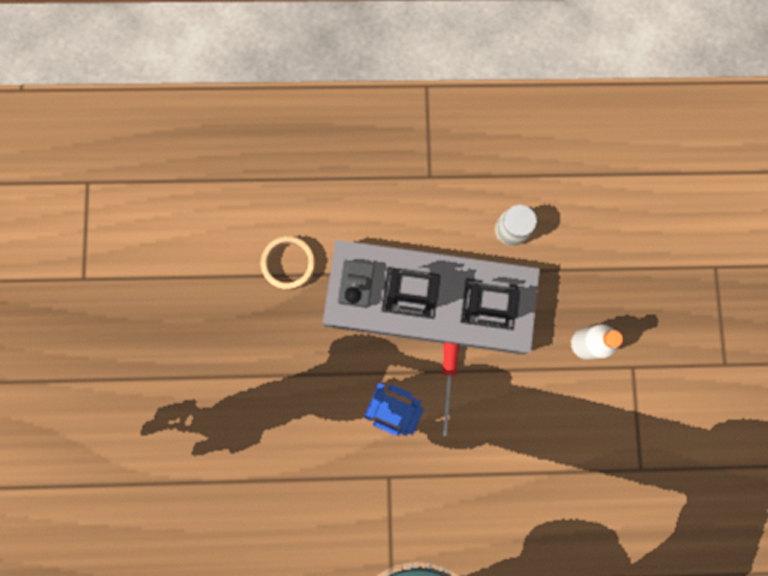

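View pics/side1.png

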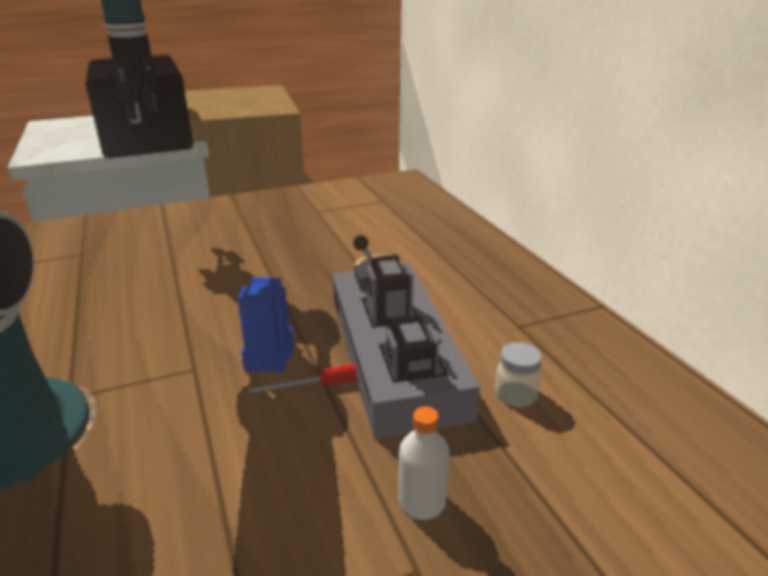

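The top view (pixels of the 1.5x picture) shows the charger with corners about (336,241), (540,268), (531,353) and (323,325). The ball is at (353,295), with black packs at (412,292) and (490,303), a blue decoy at (395,408) and the screwdriver at (450,385). In the side view the taller black pack is the far one at (390,290), the shorter one is at (412,350), the ball is at (361,242) and the blue decoy is at (265,325).

Candidates for tall_pack are black at top (412,292), black at top (490,303) and blue at (395,408). I choose (412,292), the black pack next to the switch.

```bash
cat > m.py <<'E'
from h import *
T=cam("top");S=cam("side")
def charger():
    f=T["frame"].astype(int); m=((f.max(2)-f.min(2)<22)&(f.max(2)<175)).astype(np.uint8); m[:140]=0;m[250:]=0;m[:,:205]=0;m[:,375:]=0
    m=cv2.morphologyEx(m,cv2.MORPH_CLOSE,np.ones((7,7)))
    cs,_=cv2.findContours(m,0,1); k=max(cs,key=cv2.contourArea)
    P=np.array([plane(T,u,v,60)[:2] for u,v in k[:,0]],np.float32)
    r=cv2.minAreaRect(P); return r,cv2.boxPoints(r),cv2.boundingRect(k)
if __name__=="__main__":
    r,b,bb=charger(); print(r,bb); print(b)
    for nm,c,(x0,y0,x1,y1) in(("top",T,(225,180,248,208)),("side",S,(230,152,250,172))):
        g=c["frame"][y0:y1,x0:x1].max(2); print(nm); print(g[::1])
    save(T,"t2.png",(205,150,370,245),4.5); save(S,"s2.png",(210,145,330,300),3.8)
E
python3 -c "
import numpy as np;np.set_printoptions(linewidth=200)
exec(open('m.py').read())"
```

```text
((544.7238159179688, -38.46870422363281), (339.89996337890625, 144.7655487060547), 80.6218032836914) (216, 161, 144, 75)
[[ 445.61505 -194.35236]
 [ 588.44574 -217.94199]
 [ 643.8326   117.41495]
 [ 501.0019   141.00458]]
top
[[167 168 156 129 105 106 105 102 102 104 103 100 102 100 101  98 101 102 101 100 100 100  96]
 [168 166 152 122 105 105 106 103 104 102 101 100 102 101 103 100 103 102 102 100 102 101  92]
 [167 168 150 118 103 106 103  92  85  88  90  92  95  97 100 104 102 102 101 100 104 101  91]
 [166 168 151 115 103 103  95  73  66  65  71  75  80  81  85  85  85  87  91  98 101 103  88]
 [169 167 149 111 104 103  95  81  79  75  76  74  72  70  67  63  63  67  76  83  86  91  88]
 [170 164 142 108 102 106  97  92  90  91  88  88  84  82  81  80  76  75  72  64  57  69  75]
 [170 159 134 107 106 106 105 100  98  97  97  96  94  93  93  91  90  90  78  62  53  53  56]
 [168 159 128 105 105 107 108 106 106 105 106 105 104 101 101 100 100  99  85  64  54  52  54]
 [169 154 122 104 104 108 110 111 108 111 118 119 107 104 106 101  97 102  89  59  52  53  54]
 [170 152 118 103 1
[... 2752 characters left out ...]
50  50  53  75 114 143 156 159 161]
 [136 147 156 159 154 129  95  65  53  49  49  50  49  59  88 126 149 157 159 160]
 [127 138 150 156 155 142 118  88  68  59  55  54  55  66  94 130 151 158 160 160]
 [125 130 140 150 155 152 140 121 102  92  84  77  71  79  96 123 143 155 158 159]
 [127 124 132 144 151 157 154 147 139 131 124 111  95  87  93 108 131 150 159 161]
 [132 126 126 133 145 154 156 156 156 153 148 136 114  97  92  98 116 141 158 164]
 [136 131 124 126 135 146 155 159 161 160 158 149 132 113  98  94 105 133 160 173]
 [138 133 129 123 128 137 150 155 159 162 163 164 157 141 115  96  98 122 155 168]
 [139 137 134 127 122 128 141 151 161 169 177 183 180 164 130 100  90 103 124 133]]
```

View pics/t2.png

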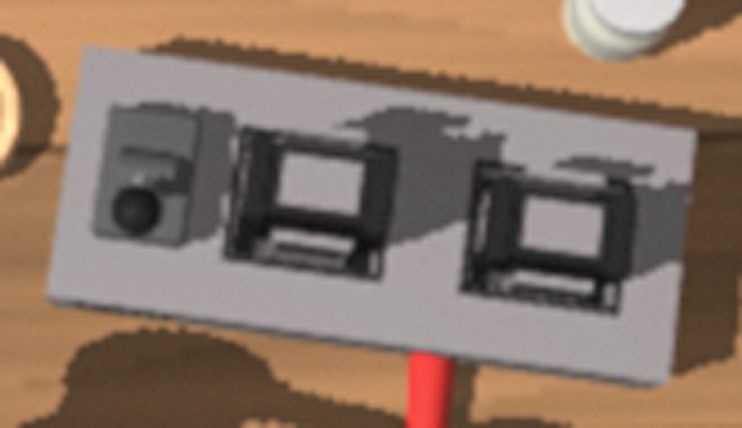

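View pics/s2.png

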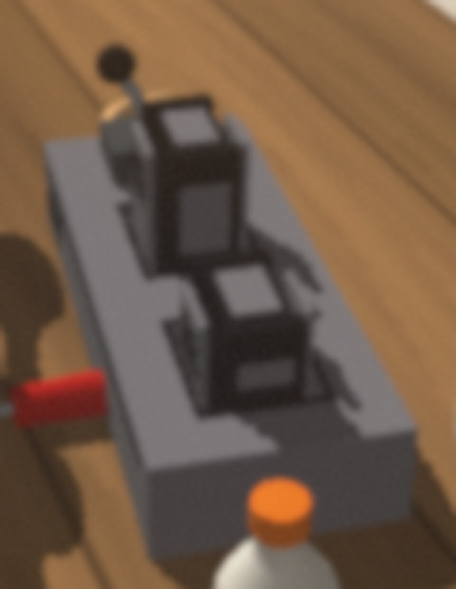

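The t2 crop confirms the layout: the ball at (137,210) leans to the -x side (on), and the tall pack is next to it at (315,200). The s2 crop shows that this pack, at (195,185), is the taller of the two. Next I fix the frame and cross-check it against the ball and the pack tops.

```bash
cat >> h.py <<'E'
from scipy.spatial.transform import Rotation as Ro
YAW=-9.38; O=np.array([542.2,-68.5,0])
def C(x,y,z): return O+Ro.from_euler('z',YAW,degrees=True).apply([x,y,z])
def inv(p): return Ro.from_euler('z',-YAW,degrees=True).apply(np.array(p)-O)
def need(x,y,z):
    o=status.get_obs(); R=Ro.from_rotvec(o["ee_rot"]); G=Ro.from_euler('z',YAW,degrees=True)*Ro.from_euler('x',180,degrees=True)
    print("turn deg",np.degrees((R.inv()*G).as_rotvec()).round(2),"now shift cm",(R.inv().apply(C(x,y,z)-o["ee_pos"])/10).round(2),
     "aligned-frame shift cm",(G.inv().apply(C(x,y,z)-o["ee_pos"])/10).round(2),"charger-frame tcp",inv(o["ee_pos"]).round(1),"F",o["contact_force"].round(1),"w",round(o["gripper_width"],3),"t",round(o["time_s"],2))
E
python3 - <<'E'
from m import *
def cen(c,x0,y0,x1,y1,th):
    m=(c["frame"][y0:y1,x0:x1].max(2)<th).astype(np.uint8); n,l,s,ce=cv2.connectedComponentsWithStats(m); k=1+s[1:,4].argmax(); print(s[k]); return ce[k]+[x0,y0]
a=cen(T,225,191,241,205,62); b=cen(S,230,152,250,167,95); p,e=tri(T,a,S,b); print("ball",a,b,p.round(1),e.round(1),"charger",inv(p).round(1))
for cx,y,h in((0,65,136),(0,-65,106)):
    for c in(T,S): print("top of pack proj",y,[proj(c,C(dx,y+dy,h)).round(1).tolist() for dx,dy in((0,0),(-22,-38),(-22,38),(22,38),(22,-38))])
for c in (T,S): print("corners",[proj(c,C(x,y,60)).round(1).tolist() for x in(-70,70) for y in(-140,200)])
# light grey label centres on pack tops
def lab(c,x0,y0,x1,y1,z,lo,hi):
    g=cv2.cvtColor(c["frame"][y0:y1,x0:x1],cv2.COLOR_RGB2GRAY); m=((g>lo)&(g<hi)).astype(np.uint8); n,l,s,ce=cv2.connectedComponentsWithStats(m)
    k=1+s[1:,4].argmax(); q=ce[k]+[x0,y0]; print("label",s[k],q.round(1),inv(plane(c,*q,z)).round(1))
lab(T,265,182,287,199,136,110,255); lab(T,320,192,341,210,106,110,255)
lab(S,250,172,272,184,136,95,255)
need(-72,155,230)
E
```

```text
[ 5  0 11 12 96]
[ 6  5  9 10 74]
ball [235.23958333 196.15625   ] [240.17567568 161.62162162] [540.2  89.5 134.9] 0.8 charger [-27.7 155.6 134.9]
top of pack proj 65 [[276.3, 190.0], [291.5, 201.8], [258.5, 197.1], [261.1, 178.2], [294.0, 182.9]]
top of pack proj 65 [[260.2, 177.2], [254.3, 186.4], [247.1, 170.6], [265.6, 168.7], [274.1, 184.2]]
top of pack proj -65 [[330.0, 199.6], [345.0, 211.1], [312.9, 206.6], [315.2, 188.2], [347.0, 192.7]]
top of pack proj -65 [[275.2, 220.5], [269.3, 233.0], [260.1, 211.6], [280.6, 209.1], [291.5, 230.0]]
corners [[353.5, 234.6], [215.1, 215.0], [359.5, 178.5], [223.7, 159.1]]
corners [[248.9, 268.1], [221.6, 181.9], [320.2, 257.4], [273.8, 176.3]]
label [  2   2  19  14 206] [275.8 190.4] [ -1.1  65.9 136. ]
label [  1   2  18  13 193] [329.5 199.9] [ -0.9 -63.7 106. ]
label [ 3  2 14  9 89] [259.4 177.7] [ -2.2  63.2 136. ]
turn deg [3.000e-02 4.000e-02 7.739e+01] now shift cm [-39.97  42.43   2.61] aligned-frame shift cm [32.68 48.27  2.58] charger-frame tcp [-398.8  637.7  255.8] F [0.5 0.5 0. ] w 1.002 t 0.3
```

Emit:
{"name": "apply_moves", "arguments": {"moves": [[[0,0,7],[0,0,0],255],[[0,0,7],[0,0,0],255],[[0,0,7],[0,0,0],255],[[0,0,7],[0,0,0],255],[[0,0,7],[0,0,0],255],[[0,0,7],[0,0,0],255],[[0,0,7],[0,0,0],255],[[0,0,7],[0,0,0],255],[[0,0,7],[0,0,0],255],[[0,0,7],[0,0,0],255]]}}

```text
time_s: 1.13
ee_pos: [252.4, 625.0, 254.4]
ee_rot: [3.137, -0.101, -0.002]
contact_force: [1.0, -0.0, -0.7]
gripper_width: -0.003
```

```bash
python3 -c "
from h import *
need(-80,155,230)"
```

```text
turn deg [0.17 0.05 5.7 ] now shift cm [26.96 51.12  2.56] aligned-frame shift cm [31.9  48.2   2.44] charger-frame tcp [-399.   637.   254.4] F [ 1.  -0.  -0.7] w -0.003 t 1.13
```

Emit:
{"name": "apply_moves", "arguments": {"moves": [[[0,0,5.7],[0,0,0],255],[[0,0,0],[2.1,3.2,0],255],[[0,0,0],[2.1,3.2,0],255],[[0,0,0],[2.1,3.2,0],255],[[0,0,0],[2.1,3.2,0],255],[[0,0,0],[2.1,3.2,0],255],[[0,0,0],[2.1,3.2,0],255],[[0,0,0],[2.1,3.2,0],255],[[0,0,0],[2.1,3.2,0],255],[[0,0,0],[2.1,3.2,0],255]]}}

```text
time_s: 1.97
ee_pos: [390.0, 303.6, 252.6]
ee_rot: [-3.131, 0.255, 0.001]
contact_force: [-0.2, -0.3, -0.6]
gripper_width: -0.001
```

```bash
python3 -c "
from h import *
need(-80,155,230)"
```

```text
turn deg [-0.03  0.05  0.07] now shift cm [13.06 18.75  2.23] aligned-frame shift cm [13.08 18.73  2.26] charger-frame tcp [-210.8  342.3  252.6] F [-0.2 -0.3 -0.6] w -0.001 t 1.97
```

Emit:
{"name": "apply_moves", "arguments": {"moves": [[[0,0,0],[2.1,3.1,0.3],255],[[0,0,0],[2.1,3.1,0.3],255],[[0,0,0],[2.1,3.1,0.3],255],[[0,0,0],[2.1,3.1,0.3],255],[[0,0,0],[2.1,3.1,0.3],255],[[0,0,0],[2.1,3.1,0.3],255],[[0,0,0],[0.5,0.7,0.3],255],[[0,0,0],[0,0,0],255]]}}

```text
time_s: 2.63
ee_pos: [493.1, 74.7, 233.5]
ee_rot: [-3.129, 0.265, -0.012]
contact_force: [-0.3, -0.7, -0.1]
gripper_width: 0.002
```

```bash
python3 -c "
from h import *
need(-80,155,148)"
```

```text
turn deg [-0.13 -0.43 -0.3 ] now shift cm [-0.9  -2.15  8.54] aligned-frame shift cm [-0.83 -2.17  8.55] charger-frame tcp [-71.7 133.3 233.5] F [-0.3 -0.7 -0.1] w 0.002 t 2.63
```

Emit:
{"name": "apply_moves", "arguments": {"moves": [[[0,0,0],[-0.9,-2.1,0],255],[[0,0,0],[0,0,1.5],255],[[0,0,0],[0,0,2],255],[[0,0,0],[0,0,2],255],[[0,0,0],[0,0,1.5],255],[[0,0,0],[0,0,0],255]]}}

```text
time_s: 3.13
ee_pos: [488.4, 102.5, 164.1]
ee_rot: [-3.124, 0.267, -0.019]
contact_force: [-0.8, 0.4, -0.0]
gripper_width: 0.0
```

```bash
python3 -c "
from h import *
need(-80,155,148)"
```

```text
turn deg [-0.4  -0.66 -0.39] now shift cm [0.08 0.51 1.61] aligned-frame shift cm [0.09 0.49 1.61] charger-frame tcp [-80.9 159.9 164.1] F [-0.8  0.4 -0. ] w 0.0 t 3.13
```

Emit:
{"name": "apply_moves", "arguments": {"moves": [[[-0.4,-0.6,-0.4],[0.1,0.4,1.2],255],[[0,0,0],[0,0,0.4],255],[[0,0,0],[0.8,0,0],255],[[0,0,0],[0.8,0,0],255],[[0,0,0],[0.8,0,0],255],[[0,0,0],[0.8,0,0],255]]}}

```text
time_s: 3.63
ee_pos: [521.9, 96.1, 149.3]
ee_rot: [-3.131, 0.249, -0.0]
contact_force: [-2.5, 0.2, 1.5]
gripper_width: 0.001
```

```bash
python3 -c "
from h import *
need(0,155,148)"
```

```text
turn deg [-0.03 -0.01  0.29] now shift cm [4.69 0.43 0.13] aligned-frame shift cm [4.69 0.41 0.13] charger-frame tcp [-46.9 159.1 149.3] F [-2.5  0.2  1.5] w 0.001 t 3.63
```

Emit:
{"name": "apply_moves", "arguments": {"moves": [[[0,0,0],[0.8,0.2,0],255],[[0,0,0],[0.8,0.1,0],255],[[0,0,0],[0.8,0.1,0],255],[[0,0,0],[0.6,0,0],255],[[0,0,0],[0.5,0,0],255]]}}

```text
time_s: 4.05
ee_pos: [562.3, 85.2, 151.1]
ee_rot: [-3.13, 0.252, -0.005]
contact_force: [-1.6, 0.5, -1.1]
gripper_width: -0.002
```

```bash
python3 -c "
from h import *
need(0,155,148)"
```

```text
turn deg [-0.12 -0.16  0.19] now shift cm [ 0.53 -0.01  0.32] aligned-frame shift cm [ 0.53 -0.01  0.31] charger-frame tcp [ -5.3 154.9 151.1] F [-1.6  0.5 -1.1] w -0.002 t 4.05
```

Emit:
{"name": "apply_moves", "arguments": {"moves": [[[0,0,0],[0.4,0,0.2],255],[[0,0,0],[0.3,0,0],255],[[0,0,0],[0.3,0,0],255]]}}

```text
time_s: 4.3
ee_pos: [569.6, 83.8, 148.5]
ee_rot: [-3.129, 0.254, 0.013]
contact_force: [-15.6, 3.2, 14.7]
gripper_width: 0.0
```

```bash
python3 -c "
from h import *
need(0,155,148)"
```

```text
turn deg [-0.09  0.47  0.11] now shift cm [-0.22 -0.03  0.05] aligned-frame shift cm [-0.22 -0.03  0.05] charger-frame tcp [  2.2 154.7 148.5] F [-15.6   3.2  14.7] w 0.0 t 4.3
```

Emit:
{"name": "apply_moves", "arguments": {"moves": [[[0,0,0],[-0.4,0,0],255],[[0,0,0],[-1.5,0,0],255],[[0,0,0],[-2,0,0],255],[[0,0,0],[-1,0,-2],200],[[0,0,0],[0,0,-3],0],[[0,0,0],[0,0,-3],0],[[0,0,0],[0,0,-2],0],[[0,0,0],[0,0,0],0]]}}

```text
time_s: 4.97
ee_pos: [518.9, 90.9, 249.1]
ee_rot: [3.131, -0.252, -0.019]
contact_force: [0.8, -0.1, 1.0]
gripper_width: 0.703
```

```bash
python3 -c "
from h import *
S=cam('side');T=cam('top')
print('off ball expected',proj(S,C(28,155,135)),proj(T,C(28,155,135)))
a=np.vstack([cv2.resize(S['frame'][130:230,200:320],None,fx=4,fy=4,interpolation=2),cv2.resize(T['frame'][150:200,205:325],None,fx=4,fy=4,interpolation=2)])
cv2.imwrite('pics/sw.png',a[:,:,::-1])
need(0,65,230)"
```

```text
off ball expected [262.74343029 159.41940127] [238.96844331 172.52267655]
turn deg [0.16 0.97 0.15] now shift cm [5.07 8.81 1.47] aligned-frame shift cm [5.06 8.8  1.54] charger-frame tcp [-50.6 153.  245.4] F [-0.4 -0.3  0.9] w 0.872 t 5.07
```

View pics/sw.png

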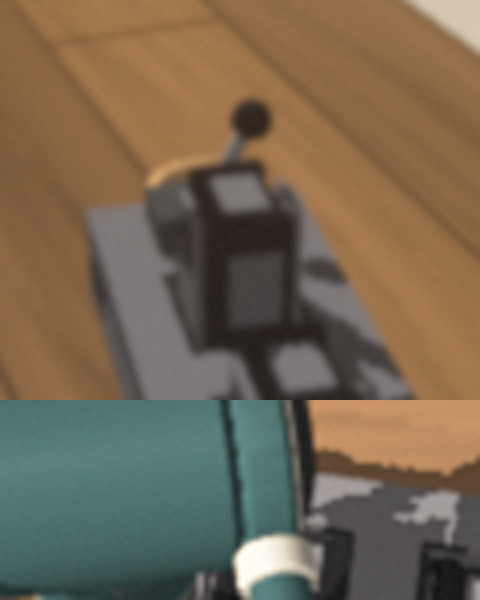

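The crop shows the lever leaning to +x. The ball is at crop (251,118), which is side pixel (262.7,159.5); the fully-off position predicts (262.7,159.4), so the switch is off. Now to the pack.

Emit:
{"name": "apply_moves", "arguments": {"moves": [[[0,0,0],[1.7,2.8,0],0],[[0,0.9,0],[1.7,2.8,0],0],[[0,0,0],[1.1,2,0],0],[[0,0,0],[0,0,0],0],[[0,0,0],[0,0,0],0]]}}

```text
time_s: 5.48
ee_pos: [546.8, 6.6, 235.3]
ee_rot: [3.128, -0.247, -0.018]
contact_force: [-0.4, -0.0, 0.5]
gripper_width: 0.997
```

```bash
python3 -c "
from h import *
need(-1,65,112)"
```

```text
turn deg [0.25 0.65 0.36] now shift cm [ 0.81  0.94 12.33] aligned-frame shift cm [ 0.67  0.99 12.33] charger-frame tcp [ -7.7  74.9 235.3] F [-0.4 -0.   0.5] w 0.997 t 5.48
```

Emit:
{"name": "apply_moves", "arguments": {"moves": [[[0.2,0.6,0.3],[0.6,1,0],0],[[0,0,0],[0,0,2],0],[[0,0,0],[0,0,2],0],[[0,0,0],[0,0,1],0],[[0,0,0],[0,0,0],0]]}}

```text
time_s: 5.9
ee_pos: [549.4, -4.0, 179.2]
ee_rot: [3.131, -0.254, -0.006]
contact_force: [-0.1, 0.3, 0.2]
gripper_width: 0.997
```

```bash
python3 -c "
from h import *
need(-1,65,112)"
```

```text
turn deg [0.03 0.23 0.12] now shift cm [ 0.27 -0.02  6.72] aligned-frame shift cm [ 0.24 -0.02  6.72] charger-frame tcp [ -3.4  64.8 179.2] F [-0.1  0.3  0.2] w 0.997 t 5.9
```

Emit:
{"name": "apply_moves", "arguments": {"moves": [[[0,0.2,0.1],[0.25,0,0.5],0],[[0,0,0],[0,0,0],0],[[0,0,0],[0,0,1.5],0],[[0,0,0],[0,0,1.5],0],[[0,0,0],[0,0,1.5],0],[[0,0,0],[0,0,0.9],0],[[0,0,0],[0,0,0],0]]}}

```text
time_s: 6.48
ee_pos: [555.9, -3.0, 122.7]
ee_rot: [-3.131, 0.252, -0.013]
contact_force: [-0.0, -0.1, -0.3]
gripper_width: 1.004
```

```bash
python3 -c "
from h import *
need(-1,65,112)
S=cam('side'); save(S,'grasp.png',(200,100,340,240),4)"
```

```text
turn deg [-0.04 -0.48  0.17] now shift cm [-0.39  0.19  1.07] aligned-frame shift cm [-0.38  0.19  1.07] charger-frame tcp [  2.8  66.9 122.7] F [-0.  -0.1 -0.3] w 1.004 t 6.48
```

View pics/grasp.png

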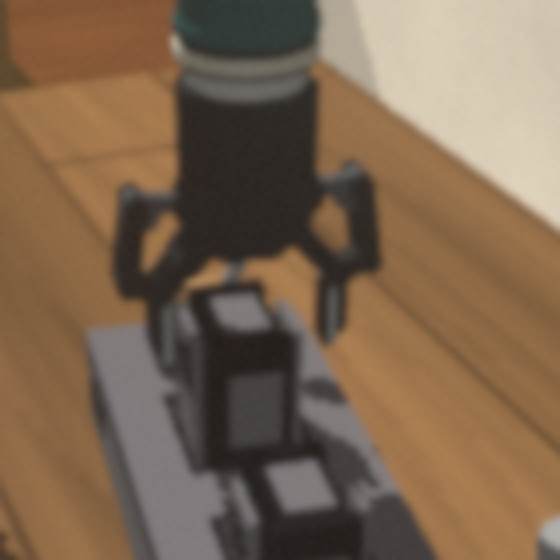

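The picture shows the fingers straddling the tall pack, at (165,340) and (332,310), well clear of the short pack and the switch. Next I centre, go down the last cm and close.

Emit:
{"name": "apply_moves", "arguments": {"moves": [[[0,-0.4,0.1],[-0.35,0.2,0.4],0],[[0,0,0],[0,0,0.5],0],[[0,0,0],[0,0,0],0]]}}

```text
time_s: 6.78
ee_pos: [554.4, -4.5, 116.9]
ee_rot: [-3.13, 0.254, -0.01]
contact_force: [0.2, 0.4, -0.5]
gripper_width: 0.997
```

```bash
python3 -c "
from h import *
need(-1,65,112)"
```

```text
turn deg [-0.08 -0.36  0.09] now shift cm [-0.26  0.02  0.49] aligned-frame shift cm [-0.26  0.02  0.49] charger-frame tcp [  1.6  65.2 116.9] F [ 0.2  0.4 -0.5] w 0.997 t 6.78
```

Emit:
{"name": "apply_moves", "arguments": {"moves": [[[0,-0.3,0],[-0.3,0,0.3],0],[[0,0,0],[0,0,0.1],0],[[0,0,0],[0,0,0],100],[[0,0,0],[0,0,0],200],[[0,0,0],[0,0,0],255],[[0,0,0],[0,0,0],255],[[0,0,0],[0,0,0],255],[[0,0,0],[0,0,0],255],[[0,0,0],[0,0,0],255],[[0,0,0],[0,0,0],255]]}}

```text
time_s: 7.62
ee_pos: [551.9, -4.0, 117.1]
ee_rot: [-3.13, 0.255, -0.004]
contact_force: [-0.8, 0.5, 1.0]
gripper_width: 0.441
```

```bash
python3 -c "
from h import *
need(-1,65,112); o=status.get_obs(); print(o['gripper_width']*85)"
```

```text
turn deg [-0.09 -0.13  0.08] now shift cm [-0.01  0.02  0.51] aligned-frame shift cm [-0.01  0.02  0.51] charger-frame tcp [ -0.9  65.2 117.1] F [-0.8  0.5  1. ] w 0.441 t 7.62
37.515316554583286
```

Emit:
{"name": "apply_moves", "arguments": {"moves": [[[0,0,0],[0,0,0],255],[[0,0,0],[0,0,0],255],[[0,0,0],[0,0,0],255]]}}

```text
time_s: 7.87
ee_pos: [552.0, -4.0, 117.1]
ee_rot: [-3.13, 0.255, -0.003]
contact_force: [-0.4, 0.0, 0.2]
gripper_width: 0.445
```

```bash
python3 -c "
from h import *
need(-1,65,112)
S=cam('side'); save(S,'grip2.png',(200,100,340,240),4)"
```

```text
turn deg [-0.09 -0.12  0.08] now shift cm [-0.01  0.02  0.51] aligned-frame shift cm [-0.01  0.02  0.51] charger-frame tcp [ -0.9  65.2 117.1] F [-0.4  0.   0.2] w 0.445 t 7.87
```

View pics/grip2.png

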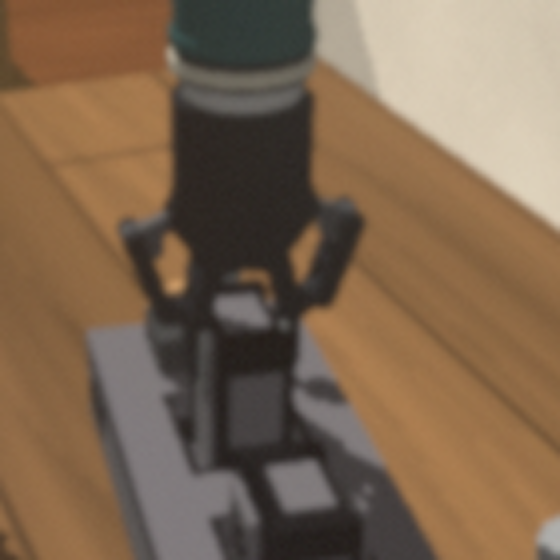

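The jaws are closed and stable on both catches: the fingers hug the pack at (200,330) and (293,315). I lift gently and watch the force.

Emit:
{"name": "apply_moves", "arguments": {"moves": [[[0,0,0],[0,0,-0.3],255],[[0,0,0],[0,0,-0.4],255],[[0,0,0],[0,0,-0.5],255],[[0,0,0],[0,0,-0.5],255]]}}

```text
time_s: 8.25
ee_pos: [550.1, -4.2, 130.2]
ee_rot: [-3.13, 0.255, 0.003]
contact_force: [2.8, -0.5, -7.6]
gripper_width: 0.442
```

Emit:
{"name": "apply_moves", "arguments": {"moves": [[[0,0,0],[0.15,0,-0.6],255],[[0,0,0],[0.1,0,-0.8],255],[[0,0,0],[0.1,0,-0.8],255],[[0,0,0],[0.1,0,-0.8],255]]}}

```text
time_s: 8.58
ee_pos: [551.6, -4.7, 160.5]
ee_rot: [-3.13, 0.255, 0.016]
contact_force: [-0.3, -0.9, -7.4]
gripper_width: 0.442
```

```bash
python3 -c "
from h import *
need(-1,65,280)
S=cam('side'); save(S,'lift.png',(200,80,340,240),3.7)"
```

```text
turn deg [-0.    0.59  0.08] now shift cm [ -0.11  -0.06 -11.95] aligned-frame shift cm [ 1.000e-02 -6.000e-02 -1.195e+01] charger-frame tcp [ -1.1  64.4 160.5] F [-0.3 -0.9 -7.4] w 0.442 t 8.58
```

View pics/lift.png

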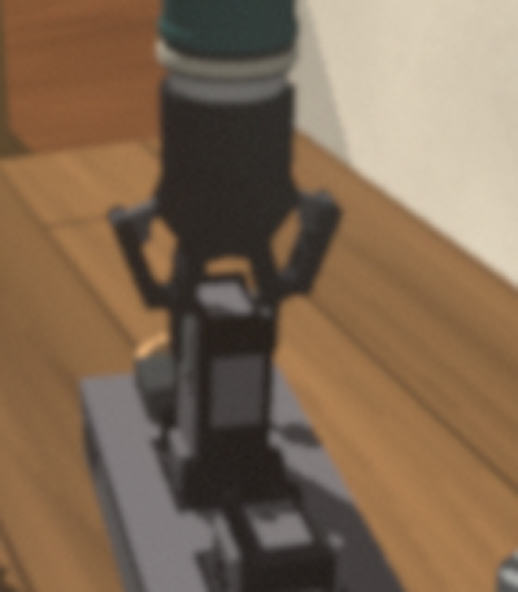

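The pack is rising: its shoe at (235,475) is emerging from the bay, and the short pack stays put. I continue.

Emit:
{"name": "apply_moves", "arguments": {"moves": [[[0,0.4,0],[0,0,-0.8],255],[[0,0,0],[0,0,-1.2],255],[[0,0,0],[0,0,-1.2],255],[[0,0,0],[0,0,-1.5],255],[[0,0,0],[0,0,-1.5],255],[[0,0,0],[0,0,-1.5],255],[[0,0,0],[0,0,-1],255],[[0,0,0],[0,0,-0.5],255],[[0,0,0],[0,0,0],255],[[0,0,0],[0,0,0],255]]}}

```text
time_s: 9.47
ee_pos: [552.5, -4.7, 267.8]
ee_rot: [-3.131, 0.255, -0.008]
contact_force: [-0.8, 0.0, -6.9]
gripper_width: 0.446
```

```bash
python3 -c "
from h import *
need(-1,65,250)
S=cam('side'); save(S,'final.png',None,1.5)
o=status.get_obs();R=Ro.from_rotvec(o['ee_rot']).as_matrix();print('tool z',R[:,2].round(4))
print('underside proj at 40..',[proj(S,C(dx,27,inv(o['ee_pos'])[2]-117.1+16)).round(1).tolist() for dx in(-31,31)], 'off ball',proj(S,C(28,155,135)),'short top centre',proj(S,C(-1,-65,106)))"
```

```text
turn deg [-0.06 -0.27  0.08] now shift cm [-0.09 -0.03  1.78] aligned-frame shift cm [-0.08 -0.04  1.78] charger-frame tcp [-2.000e-01  6.460e+01  2.678e+02] F [-0.8  0.  -6.9] w 0.446 t 9.47
tool z [ 4.6e-03  2.0e-04 -1.0e+00]
underside proj at 40.. [[250.1, 174.3], [278.5, 171.2]] off ball [262.74343029 159.41940127] short top centre [274.73814966 220.53750207]
```

View pics/final.png

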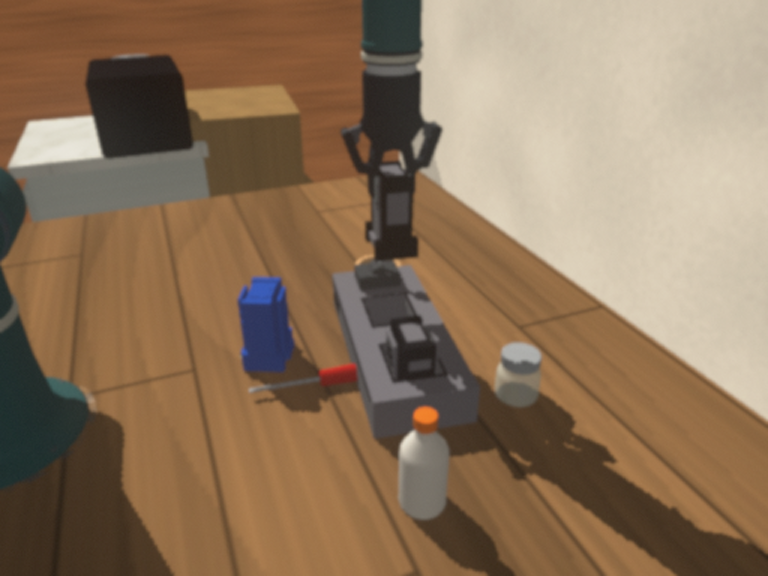

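The picture shows the pack upright in the jaws. Its underside is at about (396,256), or (250..278,171) in the native image, matching the predicted z of about 167 with no slip. The short pack is still seated at (410,345) and the bystanders have not moved.

```bash
python3 -c "
from h import *
print(ctrl.sign_off()); o=status.get_obs(); print(o['time_s'],o['ee_pos'],o['contact_force'],o['gripper_width'])"
```

```text
the job is handed in; nothing more can be done
None
the job is handed in; nothing more can be done
```

The job is handed in: the charger is switched off, and the arm is holding the tall black pack upright above it. It took about 9.5 s of robot time.

- **Switch:** I pushed the lever with closed fingers until it met its stop, where the force rose to about 15 N. The ball then showed at side pixel (262.7,159.5), against (262.7,159.4) predicted for fully off. I could not see the ball again at the end because the held pack hides it in the side view, but nothing came near it after the push.
- **Tall pack:** I pinched both catches and drew the pack straight up. It came free with only about 7 N on the wrist, the pack's own weight.
- **Final hold:** The underside is at about z 167 mm, roughly 107 mm above the charger's top. The pack's pixel position matches a lift without slip, and the tool is within 0.3° of vertical.
- **Everything else:** The short pack, bottle, jar and screwdriver look unmoved in the last picture. The tape roll is only partly visible there, behind the switch block, but nothing went near it.
- **Disagreement:** The gripper reads 0.44 while holding. Read linearly that would be 37 mm, not the expected 46 mm. I took this as a non-linear scale, since the grip was steady and both catches released.

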